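Free the neck-heel blank from its hold-down jig

ROBOT

A 7-joint arm with a two-finger parallel gripper is mounted at the origin on the work surface. World frame = base frame: x ahead of the robot, y to its left, z up, the work surface at z = 0. Lengths are in m, angles in degrees, forces in N, time in s.
With the tool pointing down it reaches from about 0.4 to 0.85 m from the base axis. Payload 10.4 kg.
Tool frame: the origin (TCP) lies at the very end of the fingers, on their centre line; the grasp point (between the pads) lies 19 mm behind it (ctrl.hold_point_z is the y of the grasp point in the tool frame, in m); y points along the fingers, x is the direction in which the jaws open and shut, and the axes are right-handed (so a half turn about y gives the same grasp; the last joint's range is limited). The gripper opens to 85 mm and grips with 20 to 120 N. Pads are 22 mm wide; open, the fingers measure 114 mm over their backs; the gripper's body (76 mm by 85 mm) begins 54 mm behind the grasp point. The pads swing forward as they close: fully open they stand 13 mm farther back than shut.
Start: joints at [-69.248, 19.034, -3.707, 83.658, 1.238, 77.344, -5.071], TCP at [0.235, 0.579, 0.231] pointing down, gripper open.
Joint ranges: [-148.97, 148.97], [-28.65, 121.19], [-84.17, 76.75], [9.2, 138.47], [-72.65, 252.65], [3.7, 117.97], [-149.18, 149.18]. Speed limits (degrees/s): [127.2, 127.2, 159.86, 159.86, 180, 180, 180].

INTERFACE

Orientations are given as [roll, pitch, yaw] about the fixed x, y, z axes, in that order (R = Rz(yaw) Ry(pitch) Rx(roll)).
In Python, from station import ctrl gives the robot as it stands.
- The arm moves only by the tool step_arm, never from a script. Its argument "motion" is a list of rows, each an object of numbers: "dx", "dy", "dz": the shift along the tool's x, y, z in mm; "wx", "wy", "wz": the turn, a rotation vector about the tool's x, y, z in degrees. In form: [{"dx": .., "dy": .., "dz": .., "wx": .., "wy": .., "wz": ..}, ...]. A call has 1 to 12 rows; each row is the pose to reach, as a shift and turn from the pose measured when the call began, along the tool's axes at that moment; what a row does not reach only later rows make up. A row lasts 1/10 s, in which the tool goes at most 50 mm and 8.59 degrees, less where a joint would pass 70% of its speed; a pose out of reach is approached as far as the arm can. A call with a gripper value outside its range is refused whole. "grip" is the finger opening in mm, from 0 to 85.4, set as the call begins (left out, the last holds). The fingers move at their own pace and stop on an object; "force" is the grip in N (left out, the last holds). Time passes only in rows, so rows that repeat a pose let the fingers close. It gives the time, the measured TCP pose, the force and the opening at its end, in the units of the state.
- ctrl.sense(): the state, without advancing time (a new reading comes with each control period).
- ctrl.grab_frame(name): name is "scene" or "top" or "wrist"; returns a dict with "image" (480x640x3 uint8, red, green, blue), "range_z" (480x640 float32, m along the optical axis (not along the pixel's ray), 0 where there is no reading), "fx", "fy", "cx", "cy" (pixels), "D" ([k1, k2, p1, p2, k3] as OpenCV has them; the pictures are not rectified), "origin" and "attitude" of the camera in the world; the wrist camera has in their place "hand_eye" (4x4, takes a point from camera to tool coordinates, whose origin is the TCP and whose axes are the tool frame's). Camera axes: x right, y up, looking along -z (the intrinsics and any distortion apply to the point x, -y, -z); pixel columns grow to the right and rows downward; lengths in m; the calibration is good to about 2 mm. A picture is of the moment at which its call begins: read the wrist's pose just before it.
- ctrl.sign_off(): hands the job in, once; it reports no verdict.
Trained networks look in the newest picture that a camera, given by its name, has taken for a name from the list of things; names that differ only in an ending like _2 or _b are one class to them, and where a whole thing is asked for, a point or a joint stands for the part that bears it (a point fixed in the world has none). Each returns a list of dicts, best first, with "score" (0 to 1); they miss things now and then, are a little off and sometimes report something else, mostly with a low value. They report only what shows in the picture. A call takes as long as a camera call. They do not tell look-alikes from the thing itself.
- ctrl.trace(camera, query): "pixels" (480x640 bool, what is visible of it) and "rect" ([centre column, centre row, width, height] in pixels, round what is visible of it).
The state is a dict: "time": time; "joints": joint angles; "joint_vel": joint speeds; "joint_torque": joint torques, N m; "tool_pos": TCP position; "tcp_rot": TCP orientation; "contact_force": force on the tool from outside, world axes, zero at the start; "torque": the same for the moment, N m; "finger_gap": finger opening in m.
Only numpy, scipy, OpenCV 4.12 (cv2) and the standard library are available. Lean on these libraries where they do the work, as an engineer would, in place of code of your own. Each camera call takes 0.05 s, during which the arm holds its last target. There are 200 camera calls.

TASK

One of the two hold-down jigs on the guitar maker's bench holds the stepped neck blank, the one with the tall heel block at its rear. Swing that jig's hold-down bar up by its ball knob until it stands near upright and leave it standing open, then slide the stepped blank straight out along the bed, towards the jig's open front end, until all of it has come out from beneath the bar, and leave it lying on the bed. Slide it, do not lift it off the bed, and leave the other jig's bar shut.

Things in the scene. Friction and masses are not known exactly. Their poses are not given: they have to be found in the camera images.
- jig: Fixed plywood jig with the stepped blank. mm in its frame: origin on the bench under mid-bed; x along the track to the rear stop (131, 10 high), z up. Bed x -150..150, y -75..85, top z 18. Guides 10 high at y ±26 from x 30 back; front open. Shut bar along y at x 55..81; hinge axis parallel to x at y 68, z 45, cheeks to z 58. A twin jig nearby holds a flat blank.
- hold_bar (a joint): Hinge of this jig's aluminium bar, rad: 0 shut (level, over the tongue), starts up to 0.12, 1.57 upright, stop 1.75. Bar 26 wide, 12 thick; wooden ball knob 28 mm across at its free end, centre in the jig frame at angle a: x 68, y 68-164cos(a), z 45+164sin(a) mm. Stiff hinge, stays where left; lifting the knob takes 2 to 3 N.
- heel_blank: Loose stepped brown wood blank, about 0.2 kg, 155 mm long (x), 46 wide (y): tongue 20 thick, heel block 52 high (in all) over the last 40 mm at its +x (rear) end. Origin: centre of its underside, z up. Starts near x 50, y 0, z 18 mm in the jig frame: the tongue's front end, free on both sides, stands out about 80 mm in front of the bar; the heel is behind the bar.
- spare_bar (a joint): The same hinge on the other, identical jig, which holds the plain flat blank: 0 shut; starts between 0 and 0.12 rad. To be left shut.
There are look-alikes about, which are no part of the job. What is meant by the heel_blank is not black, and is the larger of those in its own colour.

How it is judged (in metres and radians):
On the way:
1. the hold-down bar is swung up, at least 1.0 rad open, while the blank is still in its place under it (value of joint hold_bar above 1 rad and x of heel_blank in the frame of jig above 0.025 m), for 0.2 s.
At the end, for the whole second after the job is handed in: Bar open at least 1.0 rad, other bar under 0.25 rad. Blank still and flat on the bed (6 mm, 0.1 rad), wholly in front of the bar: origin at jig x -0.120 to -0.0225 m, within 30 mm of the track centreline and 0.3 rad of its direction (value of joint hold_bar above 1 rad and value of joint spare_bar below 0.25 rad and x of heel_blank in the frame of jig between -0.12 and -0.0225 m and y of heel_blank in the frame of jig between -0.03 and 0.03 m and z of heel_blank in the frame of jig between 0.012 and 0.024 m and angle between heel_blank's own z axis and vertical below 0.1 rad and angle between the x axis of heel_blank and the x axis of jig, either way round below 0.3 rad and linear speed of heel_blank below 0.02 m/s); the robot touches nothing.
It fails at once if the stepped blank is lifted more than 17 mm off the bed (z of heel_blank in the frame of jig above 0.035 m).
It fails at once if the other jig's bar is opened past 0.25 rad (value of joint spare_bar above 0.25 rad).
It also fails if it takes over 58 s, if anything falls off the work surface, if the arm or the gripper's body presses on something with over 40 N, if the wrist force passes 120 N, or if a joint passes its speed limit or range.

## Working session

There is one attempt and no reset: what is moved stays moved. The work goes in short steps, Python scripts to look and compute and a tool call to move; the robot and the scene stay as the last step left them, time stands still between calls to the robot, and variables do not carry over. Pictures are saved under pics/ and viewed, about 8 in all and at most 12, crops included, and the job is handed in when it is done.

Besides the shell and the picture viewer there is one more tool, called by a JSON object that holds its "op" and its "data". step_arm: Moves the arm, as the interface text tells. Its arguments: {"type":"object","properties":{"motion":{"type":"array","items":{"type":"object","properties":{"dx":{"type":"number"},"dy":{"type":"number"},"dz":{"type":"number"},"wx":{"type":"number"},"wy":{"type":"number"},"wz":{"type":"number"}}}},"grip":{"type":"number"},"force":{"type":"number"}},"required":["motion"]}

```bash
mkdir -p pics
cat > h.py <<'E'
import numpy as np, cv2
from scipy.spatial.transform import Rotation as R
from station import ctrl
def att(a):
    a=np.array(a,float)
    return a if a.shape==(3,3) else R.from_euler('xyz',a,degrees=True).as_matrix()
def cloud(f):
    K=np.array([[f['fx'],0,f['cx']],[0,f['fy'],f['cy']],[0,0,1]])
    v,u=np.mgrid[:480,:640]
    p=cv2.undistortPoints(np.stack([u,v],-1).reshape(-1,1,2).astype(float),K,np.array(f['D'],float)).reshape(480,640,2)
    z=f['range_z']
    return np.stack([p[...,0]*z,-p[...,1]*z,-z],-1)
def world(f,s=None):
    c=cloud(f)
    if 'hand_eye' in f:
        T=np.array(f['hand_eye']); c=c@T[:3,:3].T+T[:3,3]
        return c@att(s['tcp_rot']).T+np.array(s['tool_pos'])
    return c@att(f['attitude']).T+np.array(f['origin'])
E
python3 - <<'E'
from h import *
s=ctrl.sense(); print(s)
for n in ['scene','top']:
    f=ctrl.grab_frame(n); print(n,f['origin'],f['attitude'],f['fx'],f['D'])
    np.savez(n,w=world(f),im=f['image'])
    cv2.imwrite(f'pics/{n}0.png',f['image'][...,::-1])
    w=world(f)
    for q in ['jig','hold_bar','heel_blank','spare_bar']:
        for d in ctrl.trace(n,q):
            m=d['pixels']&(f['range_z']>0)
            print(q,round(d['score'],2),np.round(d['rect']),m.sum(),np.round(np.median(w[m],0),3) if m.any() else '')
E
```

```text
{'time': 0.0, 'joints': array([-69.24990306,  19.07033725,  -3.70558222,  83.70728325,
         1.23739672,  77.34487216,  -5.07198363]), 'joint_vel': array([ 0.03472275,  0.00392266, -0.08426464, -0.01606662,  0.03406994,
       -0.01207737, -0.01427501]), 'joint_torque': array([-2.76983619e-04, -6.25423694e+01,  4.88994049e-02, -3.91614783e+01,
        1.61186251e-02,  9.61314101e-03, -3.17533340e-05]), 'tool_pos': array([0.23445544, 0.57893256, 0.23052308]), 'tcp_rot': array([-9.00042881e+01,  8.25501591e-02,  6.79535252e+01]), 'contact_force': array([ 0.29823568, -0.1404674 , -0.02344734]), 'torque': array([-0.04507425,  0.00095413,  0.02167851]), 'finger_gap': 0.0855284437889207}
scene [1.33338344 0.11644295 0.66588287] [56.14772749  0.78572791 88.73099856] 606.3677090379573 [0.04275437 0.         0.         0.         0.        ]
jig 0.69 [360. 312. 131. 130.] 10882 [0.614 0.201 0.019]
hold_bar 0.87 [356. 310. 115.  30.] 1531 [0.615 0.152 0.057]
heel_blank 0.95 [370. 319.  28.  70.] 2036 [0.657 0.189 0.041]
heel_blank 0.91 [412. 218.  39.  28.] 748 [0.297 0.306 0.014]
heel_blank 0.63 [491. 199.  14.  30.] 252 [0.249 0.467 0.041]
spare_bar 0.79 [112. 310. 113.  33.] 1691 [ 0.603 -0.208  0.058]
top [0.37522645 0.1379371  1.01762627] [  5.50985465  -0.45074928 -90.46387655] 511.0523423031732 [-0.10393549  0.          0.          0.          0.        ]
jig 0.7 [285. 196. 112. 158.] 10124 [0.528 0.209 0.019]
hold_bar 0.71 [296. 160.  90.  22.] 1183 [0.611 0.174 0.057]
heel_blank 0.73 [286. 167.  34.  84.] 1687 [0.586 0.192 0.039]
heel_blank 0.65 [142. 326.  46.  81.] 2151 [0.283 0.47  0.021]
heel_blank 0.63 [226. 337.  35.  51.] 928 [0.269 0.305 0.014]
spare_bar 0.75 [488. 165.  85.  26.] 1173 [ 0.598 -0.202  0.058]
```

View pics/scene0.png

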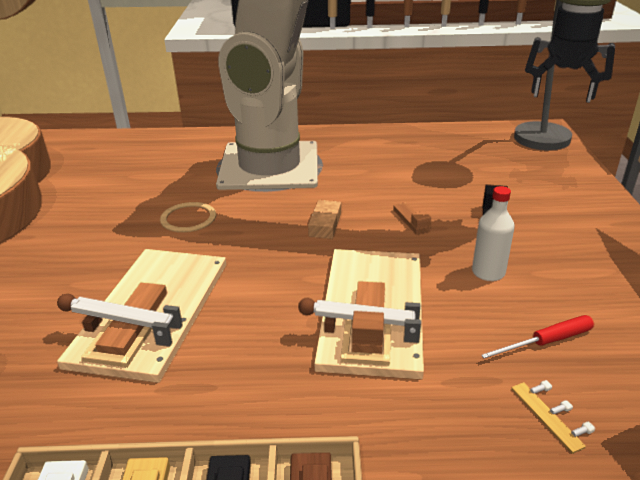

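View pics/top0.png

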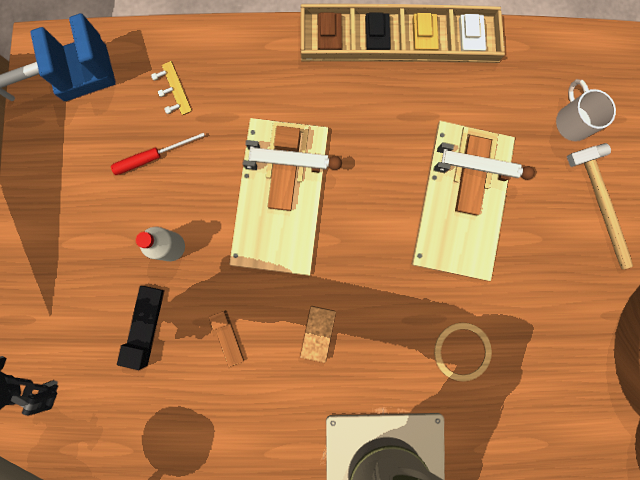

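Top picture: the left jig (around 285,196) holds the stepped blank with its heel at (287,138), and its knob is at (335,162). The right jig (around 465,200) has the flat blank. The brown piece at (230,340) and the black one at (142,326) are look-alikes.

Run:
```python
from h import *
for n in ['top','scene']:
    d=np.load(n+'.npz'); w=d['w']; im=d['im'].astype(int)
    reg=(w[...,0]>.4)&(w[...,0]<.8)&(w[...,1]>.06)&(w[...,1]<.36)
    m=reg&(w[...,2]>.008)
    mm=m&(abs(w[...,2]-.018)<.006)
    mm=cv2.morphologyEx(mm.astype(np.uint8),cv2.MORPH_OPEN,np.ones((3,3)))>0
    r=cv2.minAreaRect((w[mm][:,:2]*1000).astype(np.float32)); print(n,'bed',r,np.median(w[mm][:,2]))
    print(cv2.boxPoints(r))
    a=r[2]; a=a if abs(a)<45 else a-90; a=a if r[1][0]>r[1][1] or True else a
    th=np.radians(a); ex=np.array([np.cos(th),np.sin(th)]); ey=np.array([-ex[1],ex[0]])
    c=np.array(r[0])/1000; o=c-ey*.005
    j=np.stack([(w[...,:2]-o)@ex,(w[...,:2]-o)@ey,w[...,2]],-1)
    print('th',a,'o',o)
    hb=reg&(j[...,2]>.06)&(j[...,0]>.082)&(j[...,0]<.14)&(abs(j[...,1])<.06)
    print('heel',hb.sum(),np.percentile(j[hb],[2,50,98],axis=0) if hb.any() else '')
    tg=reg&(abs(j[...,2]-.038)<.004)&(j[...,0]>-.06)&(j[...,0]<.05)&(abs(j[...,1])<.05)
    print('tongue',tg.sum(),np.percentile(j[tg],[1,50,99],axis=0), cv2.minAreaRect((j[tg][:,:2]*1000).astype(np.float32)))
    kb=(j[...,2]>.03)&(abs(j[...,0]-.068)<.03)&(j[...,1]<-.083)&(j[...,1]>-.13)
    P=w[kb]; A=np.c_[2*P,np.ones(len(P))]
    from scipy.optimize import least_squares
    q=least_squares(lambda c:np.linalg.norm(P-c,axis=1)-.014,P.mean(0)-[0,0,.01],loss='soft_l1',f_scale=.002).x
    print('knob',len(P),q,(q[:2]-o)@ex,(q[:2]-o)@ey)
    br=(abs(j[...,0]-.068)<.009)&(j[...,2]>.045)&(j[...,1]>-.07)&(j[...,1]<.03)
    print('bar slope',np.polyfit(j[br][:,1],j[br][:,2],1))
s=ctrl.sense();print(att(s['tcp_rot']).round(3))
```

```text
top bed ((548.924072265625, 203.4716796875), (160.98712158203125, 300.0711364746094), 82.5161361694336) 0.018009406212331047
[[389.68253 143.20547]
 [687.1975  104.12212]
 [708.16565 263.73788]
 [410.65063 302.82123]]
th -7.483863830566406 o [0.54827284 0.19851427]
heel 519 [[ 0.08368463 -0.02178783  0.06356086]
 [ 0.10243638  0.00047244  0.06961317]
 [ 0.12288502  0.02287242  0.07329213]]
tongue 934 [[-2.93854761e-02 -2.23089719e-02  3.43339113e-02]
 [ 9.53455215e-03 -2.49109473e-05  3.79957554e-02]
 [ 4.90394908e-02  2.29068450e-02  4.14365867e-02]] ((9.836885452270508, 0.4398231506347656), (79.72354888916016, 46.36097717285156), 0.4369639754295349)
knob 154 [0.60329509 0.09471835 0.05607926] 0.06807265476710266 -0.09574526393846251
bar slope [-0.06905955  0.05577577]
scene bed ((549.9679565429688, 202.42335510253906), (160.8192901611328, 302.84051513671875), 82.67808532714844) 0.018065750508906575
[[389.5347  141.967  ]
 [689.90576 103.37178]
 [710.40125 262.8797 ]
 [410.03015 301.4749 ]]
th -7.3219146728515625 o [0.54933074 0.19746413]
heel 715 [[ 0.08586227 -0.02061678  0.06095267]
 [ 0.11041782  0.00130122  0.06983992]
 [ 0.12595321  0.02309906  0.07241258]]
tongue 675 [[-0.03029873 -0.02150588  0.0358673 ]
 [ 0.00239789  0.00146799  0.03839264]
 [ 0.0338272   0.02326943  0.04105567]] ((1.5490303039550781, 0.8410434722900391), (45.653778076171875, 68.4526138305664), 89.51322174072266)
knob 242 [0.60293556 0.09444717 0.05698069] 0.06629661081334365 -0.09534532290979739
bar slope [-0.07131623  0.05632966]
[[ 0.375 -0.    -0.927]
 [ 0.927 -0.     0.375]
 [-0.    -1.     0.   ]]
```

{"op": "step_arm", "data": {"motion": [{"dx": -13,"dy": -25,"dz": -22,"wy": 6.3},{"dx": -39,"dy": -50,"dz": -65,"wy": 12.6},{"dx": -65,"dy": -50,"dz": -109,"wy": 18.8},{"dx": -91,"dy": -50,"dz": -153,"wy": 25.1},{"dx": -117,"dy": -50,"dz": -196,"wy": 31.4},{"dx": -143,"dy": -50,"dz": -240,"wy": 37.7},{"dx": -169,"dy": -50,"dz": -284,"wy": 44},{"dx": -195,"dy": -50,"dz": -327,"wy": 50.3},{"dx": -221,"dy": -50,"dz": -371,"wy": 56.5},{"dx": -247,"dy": -50,"dz": -415,"wy": 62.8},{"dx": -273,"dy": -50,"dz": -459,"wy": 69},{"dx": -295,"dy": -50,"dz": -496,"wy": 75.3}], "grip": 60}}

```text
schema error: expected keys dx, dy, dz, wx, wy, wz
```

{"op": "step_arm", "data": {"motion": [{"dx": -13,"dy": -25,"dz": -22,"wx": 0,"wy": 6.3,"wz": 0},{"dx": -39,"dy": -50,"dz": -65,"wx": 0,"wy": 12.6,"wz": 0},{"dx": -65,"dy": -50,"dz": -109,"wx": 0,"wy": 18.8,"wz": 0},{"dx": -91,"dy": -50,"dz": -153,"wx": 0,"wy": 25.1,"wz": 0},{"dx": -117,"dy": -50,"dz": -196,"wx": 0,"wy": 31.4,"wz": 0},{"dx": -143,"dy": -50,"dz": -240,"wx": 0,"wy": 37.7,"wz": 0},{"dx": -169,"dy": -50,"dz": -284,"wx": 0,"wy": 44,"wz": 0},{"dx": -195,"dy": -50,"dz": -327,"wx": 0,"wy": 50.3,"wz": 0},{"dx": -221,"dy": -50,"dz": -371,"wx": 0,"wy": 56.5,"wz": 0},{"dx": -247,"dy": -50,"dz": -415,"wx": 0,"wy": 62.8,"wz": 0},{"dx": -273,"dy": -50,"dz": -459,"wx": 0,"wy": 69,"wz": 0},{"dx": -295,"dy": -50,"dz": -496,"wx": 0,"wy": 75.3,"wz": 0}], "grip": 60}}

```text
time: 1.7
tool_pos: [0.5804, 0.1234, 0.2817]
tcp_rot: [-90.0, -0.0, -7.6]
contact_force: [0.2, 0.5, 0.8]
finger_gap: 0.0601
```

{"op": "step_arm", "data": {"motion": [{"dx": 26,"dy": 0,"dz": -26,"wx": 0,"wy": 0,"wz": 0},{"dx": 26,"dy": 45,"dz": -26,"wx": 0,"wy": 0,"wz": 0},{"dx": 26,"dy": 90,"dz": -26,"wx": 0,"wy": 0,"wz": 0},{"dx": 26,"dy": 130,"dz": -26,"wx": 0,"wy": 0,"wz": 0},{"dx": 26,"dy": 150,"dz": -26,"wx": 0,"wy": 0,"wz": 0},{"dx": 26,"dy": 150,"dz": -26,"wx": 0,"wy": 0,"wz": 0}]}}

```text
time: 2.3
tool_pos: [0.6009, 0.0941, 0.1285]
tcp_rot: [-90.1, 0.3, -7.6]
contact_force: [-0.5, -0.6, -0.1]
finger_gap: 0.06
```

Run:
```python
from h import *
from scipy.optimize import least_squares
s=ctrl.sense(); f=ctrl.grab_frame('wrist'); w=world(f,s)
cv2.imwrite('pics/w1.png',f['image'][...,::-1])
T=att(s['tcp_rot']); print(s['tool_pos'],ctrl.hold_point_z)
kb=(w[...,2]>.03)&(np.linalg.norm(w-[.603,.0945,.0565],axis=-1)<.03)&(w[...,1]<.109)
P=w[kb]; print(kb.sum())
if len(P)>30:
    q=least_squares(lambda c:np.linalg.norm(P-c,axis=1)-.014,P.mean(0)-[0,0,.01],loss='soft_l1',f_scale=.002).x
    print('knob',q,'rel tool mm',(q-s['tool_pos'])@T*1000)
```

```text
[0.60086785 0.09408266 0.1285153 ] -0.0187
1536
knob [0.6032312  0.09491333 0.05563742] rel tool mm [ 2.55587504 72.86517166  1.2631489 ]
```

View pics/w1.png

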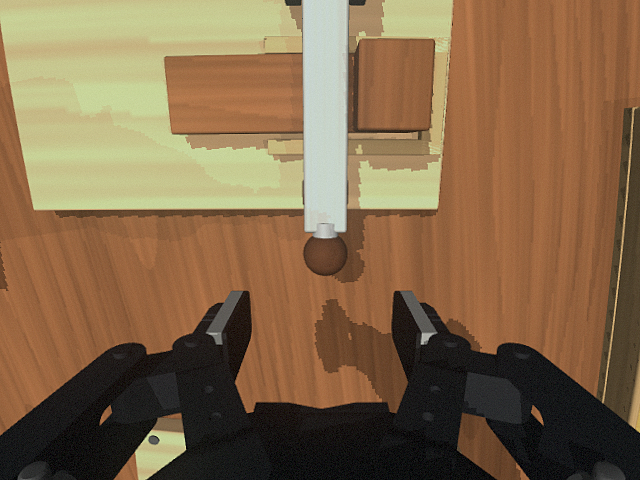

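The wrist picture shows the stepped blank with its heel at (396,85). The bar is over the tongue, and the knob at (326,253) sits between the open fingers.

{"op": "step_arm", "data": {"motion": [{"dx": 2.5,"dy": 25,"dz": 1,"wx": 0,"wy": 0,"wz": 0},{"dx": 2.5,"dy": 60,"dz": 1,"wx": 0,"wy": 0,"wz": 0},{"dx": 2.5,"dy": 85,"dz": 1,"wx": 0,"wy": 0,"wz": 0},{"dx": 2.5,"dy": 93,"dz": 1,"wx": 0,"wy": 0,"wz": 0},{"dx": 2.5,"dy": 93,"dz": 1,"wx": 0,"wy": 0,"wz": 0},{"dx": 2.5,"dy": 93,"dz": 1,"wx": 0,"wy": 0,"wz": 0}]}}

```text
time: 2.95
tool_pos: [0.6061, 0.0951, 0.0401]
tcp_rot: [-90.0, -0.1, -7.6]
contact_force: [0.3, -0.4, 0.5]
finger_gap: 0.0599
```

{"op": "step_arm", "data": {"motion": [{"dx": 0,"dy": 0,"dz": 0,"wx": 0,"wy": 0,"wz": 0},{"dx": 0,"dy": 0,"dz": 0,"wx": 0,"wy": 0,"wz": 0},{"dx": 0,"dy": 0,"dz": 0,"wx": 0,"wy": 0,"wz": 0},{"dx": 0,"dy": 0,"dz": 0,"wx": 0,"wy": 0,"wz": 0},{"dx": 0,"dy": 0,"dz": 0,"wx": 0,"wy": 0,"wz": 0},{"dx": 0,"dy": 0,"dz": 0,"wx": 0,"wy": 0,"wz": 0}], "grip": 15, "force": 40}}

```text
time: 3.55
tool_pos: [0.6035, 0.0956, 0.0396]
tcp_rot: [-90.0, 0.2, -7.5]
contact_force: [-10.0, 2.0, 1.0]
finger_gap: 0.0259
```

{"op": "step_arm", "data": {"motion": [{"dx": 0,"dy": -7,"dz": 0.7,"wx": 0,"wy": 0,"wz": 0},{"dx": 0,"dy": -14,"dz": 1.7,"wx": 0,"wy": 0,"wz": 0},{"dx": 0,"dy": -21,"dz": 2.9,"wx": 0,"wy": 0,"wz": 0},{"dx": 0,"dy": -29,"dz": 4.8,"wx": 0,"wy": 0,"wz": 0},{"dx": 0,"dy": -37,"dz": 7,"wx": 0,"wy": 0,"wz": 0},{"dx": 0,"dy": -44.7,"dz": 9.5,"wx": 0,"wy": 0,"wz": 0},{"dx": 0,"dy": -52,"dz": 12.5,"wx": 0,"wy": 0,"wz": 0},{"dx": 0,"dy": -60,"dz": 16,"wx": 0,"wy": 0,"wz": 0},{"dx": 0,"dy": -67,"dz": 19.7,"wx": 0,"wy": 0,"wz": 0},{"dx": 0,"dy": -74,"dz": 24,"wx": 0,"wy": 0,"wz": 0},{"dx": 0,"dy": -81,"dz": 28.3,"wx": 0,"wy": 0,"wz": 0},{"dx": 0,"dy": -87.7,"dz": 33,"wx": 0,"wy": 0,"wz": 0}]}}

```text
time: 4.75
tool_pos: [0.6078, 0.1291, 0.1276]
tcp_rot: [-90.0, 0.3, -7.5]
contact_force: [-4.9, 2.9, -6.1]
finger_gap: 0.0255
```

{"op": "step_arm", "data": {"motion": [{"dx": 0,"dy": -9.5,"dz": 7.8,"wx": 0,"wy": 0,"wz": 0},{"dx": 0,"dy": -18.4,"dz": 16.3,"wx": 0,"wy": 0,"wz": 0},{"dx": 0,"dy": -26.6,"dz": 25.5,"wx": 0,"wy": 0,"wz": 0},{"dx": 0,"dy": -34.2,"dz": 35.2,"wx": 0,"wy": 0,"wz": 0},{"dx": 0,"dy": -41,"dz": 45.5,"wx": 0,"wy": 0,"wz": 0},{"dx": 0,"dy": -47,"dz": 56.2,"wx": 0,"wy": 0,"wz": 0},{"dx": 0,"dy": -52.1,"dz": 67.4,"wx": 0,"wy": 0,"wz": 0},{"dx": 0,"dy": -56.4,"dz": 78.9,"wx": 0,"wy": 0,"wz": 0},{"dx": 0,"dy": -59.8,"dz": 90.7,"wx": 0,"wy": 0,"wz": 0},{"dx": 0,"dy": -62.4,"dz": 102.7,"wx": 0,"wy": 0,"wz": 0},{"dx": 0,"dy": -64.4,"dz": 118,"wx": 0,"wy": 0,"wz": 0},{"dx": 0,"dy": -64.4,"dz": 118,"wx": 0,"wy": 0,"wz": 0}]}}

```text
time: 5.95
tool_pos: [0.6242, 0.249, 0.1933]
tcp_rot: [-89.9, 0.2, -7.4]
contact_force: [0.1, 0.1, 0.4]
finger_gap: 0.0149
```

{"op": "step_arm", "data": {"motion": [{"dx": 0,"dy": 0,"dz": 0,"wx": 0,"wy": 0,"wz": 0},{"dx": 0,"dy": 0,"dz": 0,"wx": 0,"wy": 0,"wz": 0},{"dx": 0,"dy": 0,"dz": 0,"wx": 0,"wy": 0,"wz": 0},{"dx": 0,"dy": 0,"dz": 0,"wx": 0,"wy": 0,"wz": 0},{"dx": 0,"dy": -20,"dz": 0,"wx": 0,"wy": 0,"wz": 0},{"dx": 0,"dy": -50,"dz": 0,"wx": 0,"wy": 0,"wz": 0},{"dx": 0,"dy": -90,"dz": 0,"wx": 0,"wy": 0,"wz": 0},{"dx": 0,"dy": -90,"dz": 0,"wx": 0,"wy": 0,"wz": 0}], "grip": 70}}

```text
time: 6.75
tool_pos: [0.6263, 0.2487, 0.2895]
tcp_rot: [-89.6, -0.2, -7.4]
contact_force: [0.4, -0.5, 0.5]
finger_gap: 0.0697
```

Run:
```python
from h import *
f=ctrl.grab_frame('scene'); cv2.imwrite('pics/scene1.png',f['image'][200:440,200:520,::-1].repeat(2,0).repeat(2,1))
o=np.array([.5488,.198]);th=np.radians(-7.4);ex=np.array([np.cos(th),np.sin(th)]);ey=np.array([-ex[1],ex[0]])
w=world(f); j=np.stack([(w[...,:2]-o)@ex,(w[...,:2]-o)@ey,w[...,2]],-1)
for z in (.1,.14,.17,.2): 
    m=(abs(j[...,0]-.068)<.03)&(abs(j[...,2]-z)<.008)&(abs(j[...,1])<.15); print(z,m.sum(),np.median(j[m],0))
```

```text
0.1 110 [0.07936446 0.04783191 0.10025762]
0.14 118 [0.07919405 0.03163906 0.14022331]
0.17 120 [0.07921723 0.01900699 0.17026334]
0.2 219 [0.0772179  0.00521143 0.20174345]
```

View pics/scene1.png

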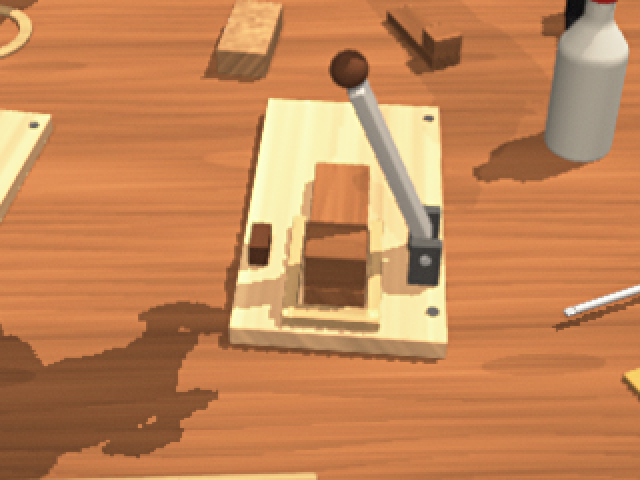

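The bar stands open at about 1.18 rad (knob at 349,69), because the knob slipped out near the end. The blank hasn't moved. I'll nudge the bar nearer upright with closed fingers.

{"op": "step_arm", "data": {"motion": [{"dx": -2,"dy": -5,"dz": -40,"wx": 0,"wy": 0,"wz": 0},{"dx": -2,"dy": -5,"dz": -85,"wx": 0,"wy": 0,"wz": 0},{"dx": -2,"dy": 0,"dz": -97,"wx": 0,"wy": 0,"wz": 0},{"dx": -2,"dy": 40,"dz": -97,"wx": 0,"wy": 0,"wz": 0},{"dx": -2,"dy": 80,"dz": -97,"wx": 0,"wy": 0,"wz": 0},{"dx": -2,"dy": 112,"dz": -97,"wx": 0,"wy": 0,"wz": 0},{"dx": -2,"dy": 112,"dz": -97,"wx": 0,"wy": 0,"wz": 0},{"dx": -2,"dy": 112,"dz": -97,"wx": 0,"wy": 0,"wz": 0}], "grip": 0}}

```text
time: 7.6
tool_pos: [0.6113, 0.1531, 0.1741]
tcp_rot: [-89.7, -0.0, -7.4]
contact_force: [-0.3, 0.2, 1.3]
finger_gap: 0.0
```

{"op": "step_arm", "data": {"motion": [{"dx": 0,"dy": 0,"dz": 8,"wx": 0,"wy": 0,"wz": 0},{"dx": 0,"dy": 0,"dz": 16,"wx": 0,"wy": 0,"wz": 0},{"dx": 0,"dy": 0,"dz": 24,"wx": 0,"wy": 0,"wz": 0},{"dx": 0,"dy": 0,"dz": 32,"wx": 0,"wy": 0,"wz": 0},{"dx": 0,"dy": 0,"dz": 40,"wx": 0,"wy": 0,"wz": 0},{"dx": 0,"dy": 0,"dz": 47,"wx": 0,"wy": 0,"wz": 0},{"dx": 0,"dy": 0,"dz": 54,"wx": 0,"wy": 0,"wz": 0},{"dx": 0,"dy": 0,"dz": 60,"wx": 0,"wy": 0,"wz": 0},{"dx": 0,"dy": 0,"dz": 65,"wx": 0,"wy": 0,"wz": 0},{"dx": 0,"dy": 0,"dz": 66,"wx": 0,"wy": 0,"wz": 0}]}}

```text
time: 8.6
tool_pos: [0.6198, 0.2194, 0.1743]
tcp_rot: [-89.7, -0.0, -7.4]
contact_force: [-0.9, -1.4, 1.9]
finger_gap: -0.0002
```

{"op": "step_arm", "data": {"motion": [{"dx": 0,"dy": 0,"dz": -35,"wx": 0,"wy": 0,"wz": 0},{"dx": -30,"dy": 0,"dz": -40,"wx": 0,"wy": -8,"wz": 0},{"dx": -72,"dy": 0,"dz": -35,"wx": 0,"wy": -16,"wz": 0},{"dx": -73,"dy": 0,"dz": -30,"wx": 0,"wy": -24,"wz": 0},{"dx": -73,"dy": 0,"dz": -30,"wx": 0,"wy": -32,"wz": 0},{"dx": -73,"dy": 0,"dz": -30,"wx": 0,"wy": -40,"wz": 0},{"dx": -73,"dy": 0,"dz": -30,"wx": 0,"wy": -48,"wz": 0},{"dx": -73,"dy": 0,"dz": -30,"wx": 0,"wy": -56,"wz": 0},{"dx": -73,"dy": 0,"dz": -30,"wx": 0,"wy": -64,"wz": 0},{"dx": -73,"dy": 0,"dz": -30,"wx": 0,"wy": -72,"wz": 0},{"dx": -73,"dy": 0,"dz": -30,"wx": 0,"wy": -80,"wz": 0},{"dx": -73,"dy": 0,"dz": -30,"wx": 0,"wy": -88,"wz": 0}]}}

```text
time: 9.8
tool_pos: [0.5433, 0.1992, 0.174]
tcp_rot: [-90.0, -0.3, 81.0]
contact_force: [0.4, 0.2, 0.2]
finger_gap: -0.0001
```

{"op": "step_arm", "data": {"motion": [{"dx": 0,"dy": 0,"dz": 0,"wx": 0,"wy": 0,"wz": 0},{"dx": 0,"dy": 0,"dz": 0,"wx": 0,"wy": 0,"wz": 0},{"dx": 0,"dy": 30,"dz": 0,"wx": 0,"wy": 0,"wz": 0},{"dx": 0,"dy": 60,"dz": 0,"wx": 0,"wy": 0,"wz": 0},{"dx": 0,"dy": 80,"dz": 0,"wx": 0,"wy": 0,"wz": 0},{"dx": 0,"dy": 80,"dz": 0,"wx": 0,"wy": 0,"wz": 0}], "grip": 80}}

```text
time: 10.4
tool_pos: [0.5415, 0.199, 0.0911]
tcp_rot: [-89.8, -0.1, 80.8]
contact_force: [-0.7, -0.3, -0.3]
finger_gap: 0.0801
```

Run:
```python
from h import *
s=ctrl.sense(); f=ctrl.grab_frame('wrist'); w=world(f,s); cv2.imwrite('pics/w2.png',f['image'][...,::-1])
T=att(s['tcp_rot']); print(s['tool_pos'],s['tcp_rot'],s['joints'])
o=np.array([.5488,.198]);th=np.radians(-7.4);ex=np.array([np.cos(th),np.sin(th)]);ey=np.array([-ex[1],ex[0]])
j=np.stack([(w[...,:2]-o)@ex,(w[...,:2]-o)@ey,w[...,2]],-1)
m=(abs(j[...,2]-.038)<.004)&(j[...,0]>-.06)&(j[...,0]<.05)&(abs(j[...,1])<.035)
r=cv2.minAreaRect((j[m][:,:2]*1000).astype(np.float32));print('tongue jig',m.sum(),r)
c=np.percentile(j[m],[1,50,99],axis=0);print(c)
p=np.array(s['tool_pos']);print('tool jig',(p[:2]-o)@ex,(p[:2]-o)@ey)
f=ctrl.grab_frame('scene');w=world(f); j=np.stack([(w[...,:2]-o)@ex,(w[...,:2]-o)@ey,w[...,2]],-1)
for z in (.1,.14,.17,.2): 
    m=(abs(j[...,0]-.068)<.03)&(abs(j[...,2]-z)<.008)&(abs(j[...,1])<.15); print(z,m.sum(),np.median(j[m],0))
```

```text
[0.54153603 0.19904887 0.0911414 ] [-89.76838636  -0.14230686  80.78682589] [-33.45681244  19.87781442  10.63332188 100.81201603  -4.44552718
  59.81894852  59.58926117]
tongue jig 9794 ((9.306188583374023, 0.6300868988037109), (81.35615539550781, 45.764339447021484), 0.06970486789941788)
[[-0.03079944 -0.02154802  0.03541742]
 [ 0.00574453  0.00074647  0.03710713]
 [ 0.04899797  0.0230093   0.03853606]]
tool jig -0.007338562294294601 0.00010456483897869667
0.1 68 [0.08003214 0.06278364 0.10006276]
0.14 71 [0.08008248 0.05972706 0.1403568 ]
0.17 80 [0.08039228 0.05722463 0.17024404]
0.2 121 [0.0782111  0.05471906 0.20109103]
```

View pics/w2.png

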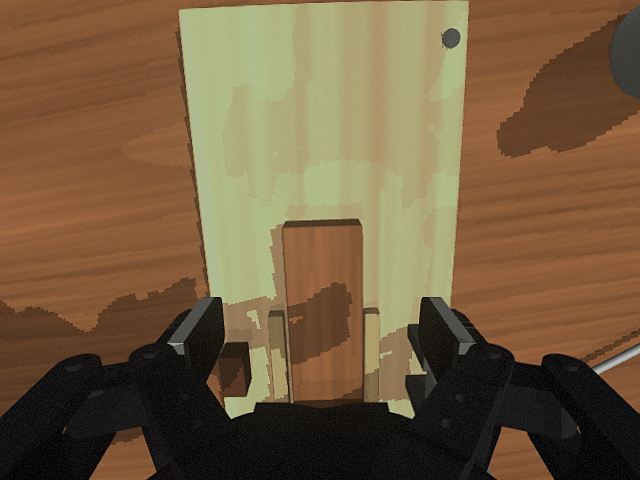

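The bar is now at about 1.5 rad. The wrist picture shows the tongue (283–363, from row 220) centred between the fingers. The guides start at row 310, and the bar's rest post is at (235,370), clear of the pads.

{"op": "step_arm", "data": {"motion": [{"dx": 0.5,"dy": 25,"dz": 3,"wx": 0,"wy": -1.8,"wz": 0},{"dx": 0.5,"dy": 45,"dz": 3,"wx": 0,"wy": -1.8,"wz": 0},{"dx": 0.5,"dy": 60,"dz": 3,"wx": 0,"wy": -1.8,"wz": 0},{"dx": 0.5,"dy": 66,"dz": 3,"wx": 0,"wy": -1.8,"wz": 0},{"dx": 0.5,"dy": 66,"dz": 3,"wx": 0,"wy": -1.8,"wz": 0},{"dx": 0.5,"dy": 66,"dz": 3,"wx": 0,"wy": -1.8,"wz": 0}]}}

```text
time: 11.1
tool_pos: [0.5415, 0.2013, 0.0295]
tcp_rot: [-90.1, -0.4, 82.6]
contact_force: [0.1, 0.1, 0.2]
finger_gap: 0.0799
```

{"op": "step_arm", "data": {"motion": [{"dx": 0,"dy": 0,"dz": 0,"wx": 0,"wy": 0,"wz": 0},{"dx": 0,"dy": 0,"dz": 0,"wx": 0,"wy": 0,"wz": 0},{"dx": 0,"dy": 0,"dz": 0,"wx": 0,"wy": 0,"wz": 0},{"dx": 0,"dy": 0,"dz": 0,"wx": 0,"wy": 0,"wz": 0},{"dx": 0,"dy": 0,"dz": 0,"wx": 0,"wy": 0,"wz": 0},{"dx": 0,"dy": 0,"dz": 0,"wx": 0,"wy": 0,"wz": 0}], "grip": 38, "force": 30}}

```text
time: 11.7
tool_pos: [0.5419, 0.2014, 0.0305]
tcp_rot: [-90.1, -0.4, 82.6]
contact_force: [-2.4, -0.1, 6.0]
finger_gap: 0.045
```

{"op": "step_arm", "data": {"motion": [{"dx": 0,"dy": 0,"dz": 5,"wx": 0,"wy": 0,"wz": 0},{"dx": 0,"dy": 0,"dz": 15,"wx": 0,"wy": 0,"wz": 0},{"dx": 0,"dy": 0,"dz": 26,"wx": 0,"wy": 0,"wz": 0},{"dx": 0,"dy": 0,"dz": 38,"wx": 0,"wy": 0,"wz": 0},{"dx": 0,"dy": 0,"dz": 50,"wx": 0,"wy": 0,"wz": 0},{"dx": 0,"dy": 0,"dz": 62,"wx": 0,"wy": 0,"wz": 0},{"dx": 0,"dy": 0,"dz": 74,"wx": 0,"wy": 0,"wz": 0},{"dx": 0,"dy": 0,"dz": 86,"wx": 0,"wy": 0,"wz": 0},{"dx": 0,"dy": 0,"dz": 97,"wx": 0,"wy": 0,"wz": 0},{"dx": 0,"dy": 0,"dz": 106,"wx": 0,"wy": 0,"wz": 0},{"dx": 0,"dy": 0,"dz": 110,"wx": 0,"wy": 0,"wz": 0},{"dx": 0,"dy": 0,"dz": 110,"wx": 0,"wy": 0,"wz": 0}]}}

```text
time: 12.9
tool_pos: [0.432, 0.216, 0.0304]
tcp_rot: [-90.1, -0.4, 82.6]
contact_force: [-2.9, 0.4, 8.6]
finger_gap: 0.0445
```

```bash
cat > chk.py <<'E'
from h import *
import sys
o=np.array([.5488,.198]);th=np.radians(-7.4);ex=np.array([np.cos(th),np.sin(th)]);ey=np.array([-ex[1],ex[0]])
print(ctrl.sense()['tool_pos'])
for n in ('scene','top'):
    f=ctrl.grab_frame(n);w=world(f); j=np.stack([(w[...,:2]-o)@ex,(w[...,:2]-o)@ey,w[...,2]],-1)
    cv2.imwrite(f'pics/{n}_{sys.argv[1]}.png',f['image'][...,::-1])
    m=(abs(j[...,2]-.07)<.005)&(abs(j[...,0])<.14)&(abs(j[...,1])<.04)
    if m.sum()>20: print(n,'heel',m.sum(),np.percentile(j[m],[2,50,98],axis=0).round(4),cv2.minAreaRect((j[m][:,:2]*1000).astype(np.float32)))
    m=(abs(j[...,2]-.038)<.004)&(abs(j[...,0])<.16)&(abs(j[...,1])<.035)
    if m.sum()>20: print(n,'tongue',m.sum(),np.percentile(j[m],[2,50,98],axis=0).round(4),cv2.minAreaRect((j[m][:,:2]*1000).astype(np.float32)))
    for z in (.1,.17): 
        m=(abs(j[...,0]-.068)<.03)&(abs(j[...,2]-z)<.008)&(abs(j[...,1])<.15); print('bar',z,m.sum(),np.median(j[m],0))
    for d in ctrl.trace(n,'spare_bar'):
        m=d['pixels']&(f['range_z']>0); print('bar found',d['score'],np.percentile(w[m],[5,50,95],axis=0).round(3))
E
python3 chk.py a
```

```text
[0.43198533 0.21595452 0.0304103 ]
scene heel 551 [[-0.113  -0.0286  0.0653]
 [-0.0058  0.0018  0.07  ]
 [ 0.0146  0.0333  0.0728]] ((-56.51079559326172, -3.638988494873047), (72.22969818115234, 145.58587646484375), 83.88677215576172)
scene tongue 720 [[-0.139  -0.0226  0.0352]
 [-0.0984  0.0016  0.0383]
 [ 0.015   0.0241  0.0415]] ((-62.668968200683594, 0.07548141479492188), (66.48046112060547, 159.11424255371094), 88.57946014404297)
bar 0.1 73 [0.08020858 0.06329809 0.10044811]
bar 0.17 80 [0.08052352 0.05701381 0.17062236]
bar found 0.96 [[ 0.582 -0.281  0.047]
 [ 0.603 -0.207  0.057]
 [ 0.623 -0.132  0.069]]
top heel 411 [[-0.0254 -0.0211  0.0663]
 [-0.0027 -0.0038  0.0699]
 [ 0.0128  0.0219  0.0735]] ((-6.474773406982422, 1.2531890869140625), (40.52815628051758, 46.06461715698242), 0.42279553413391113)
top tongue 67 [[-0.046  -0.0216  0.0348]
 [-0.0327 -0.0164  0.0376]
 [-0.0148 -0.0054  0.0406]] ((-23.76172637939453, -12.44167423248291), (47.92510223388672, 18.29816246032715), 0.04376210644841194)
bar 0.1 22 [0.05384826 0.06088378 0.10165898]
bar 0.17 20 [0.05384607 0.05641099 0.17002127]
bar found 0.85 [[ 0.577 -0.278  0.045]
 [ 0.599 -0.2    0.058]
 [ 0.622 -0.129  0.071]]
```

{"op": "step_arm", "data": {"motion": [{"dx": 0,"dy": 0,"dz": 0,"wx": 0,"wy": 0,"wz": 0},{"dx": 0,"dy": 0,"dz": 0,"wx": 0,"wy": 0,"wz": 0},{"dx": 0,"dy": 0,"dz": 0,"wx": 0,"wy": 0,"wz": 0},{"dx": 0,"dy": 0,"dz": 0,"wx": 0,"wy": 0,"wz": 0},{"dx": 0,"dy": 0,"dz": 0,"wx": 0,"wy": 0,"wz": 0},{"dx": 0,"dy": -10,"dz": 0,"wx": 0,"wy": 0,"wz": 0},{"dx": 0,"dy": -35,"dz": 0,"wx": 0,"wy": 0,"wz": 0},{"dx": 0,"dy": -75,"dz": 0,"wx": 0,"wy": 0,"wz": 0},{"dx": 0,"dy": -120,"dz": 0,"wx": 0,"wy": 0,"wz": 0},{"dx": 0,"dy": -165,"dz": 0,"wx": 0,"wy": 0,"wz": 0},{"dx": 0,"dy": -190,"dz": 0,"wx": 0,"wy": 0,"wz": 0},{"dx": 0,"dy": -190,"dz": 0,"wx": 0,"wy": 0,"wz": 0}], "grip": 80}}

```text
time: 14.3
tool_pos: [0.4333, 0.2156, 0.2251]
tcp_rot: [-90.3, -0.7, 82.6]
contact_force: [1.6, -0.2, -0.2]
finger_gap: 0.0801
```

```bash
python3 chk.py b
```

```text
[0.43333251 0.21555379 0.22512556]
scene heel 473 [[-0.0249 -0.0208  0.0659]
 [-0.0021  0.0013  0.0699]
 [ 0.0152  0.0232  0.0725]] ((-5.487871170043945, 1.08056640625), (45.65007400512695, 42.96965789794922), 89.77826690673828)
scene tongue 695 [[-0.1389 -0.0205  0.0351]
 [-0.0975  0.0019  0.0383]
 [ 0.0148  0.0236  0.0411]] ((-63.00658416748047, 1.2960834503173828), (45.93193817138672, 159.01194763183594), 89.56128692626953)
bar 0.1 72 [0.08006265 0.06355093 0.10076892]
bar 0.17 80 [0.08000581 0.0571667  0.16984076]
bar found 0.69 [[ 0.584 -0.28   0.049]
 [ 0.604 -0.21   0.058]
 [ 0.623 -0.135  0.07 ]]
top heel 231 [[-0.0233 -0.0214  0.0663]
 [-0.0002 -0.011   0.07  ]
 [ 0.0133  0.0098  0.0735]] ((-6.308673858642578, -4.624687194824219), (39.64979934692383, 34.299434661865234), 0.4126475751399994)
bar 0.1 7 [0.06085222 0.05774118 0.0997873 ]
bar 0.17 20 [0.05369327 0.05550396 0.16835205]
bar found 0.67 [[ 0.577 -0.278  0.05 ]
 [ 0.597 -0.203  0.058]
 [ 0.62  -0.131  0.071]]
```

View pics/scene_b.png

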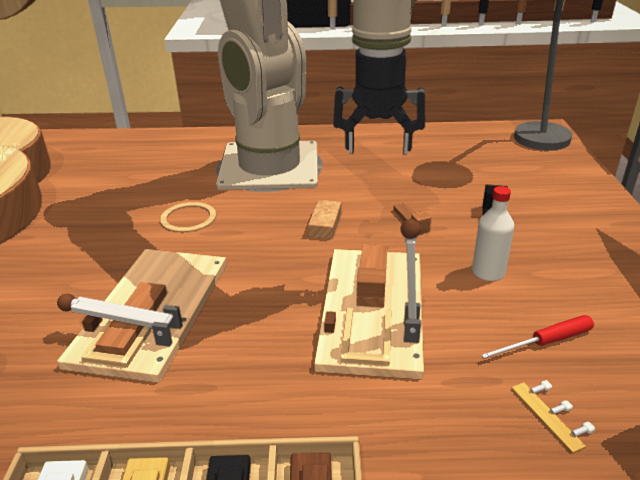

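The picture shows the bar standing near upright (410,230 to 412,330), and the blank lying flat on the bed in front of it (372,275). The other bar is still shut (115,312), and the gripper is clear of everything.

```bash
python3 -c "
from station import ctrl
print(ctrl.sign_off())"
```

```text
the job is handed in; nothing more can be done
None
```

The job is done and handed in: the bar stands open and the stepped blank lies on the bed in front of it. I swung the bar up by its knob, slid the blank 110 mm out by its tongue without lifting it, then let go and moved the arm clear. The robot's clock was at about 14.5 s of the 58 s allowed.

**Last checks:**

| What | Measured | Needed |
|---|---|---|
| Bar opening | about 1.5 rad | at least 1.0 rad |
| Blank origin, jig x | about -0.063 m | -0.120 to -0.0225 m |
| Blank off the centreline | about 1 mm | within 30 mm |
| Blank angle to the track | within 0.5° | within 0.3 rad (17°) |
| Blank height | level, heel top at 0.070 m, so flat on the bed | flat on the bed |
| Other jig's bar | unchanged, shut | under 0.25 rad |
| Gripper | clear of everything | touching nothing |

**What went wrong on the way:** the knob slipped out of the fingers at about 1.18 rad, while the blank was still in its place. I pushed the bar on to about 1.5 rad with the fingers closed.

**Disagreement:** in the last top view the arm hid part of the blank, so the heel looked narrower there. The values above come from the scene camera; the heel's position along the track agreed in both views.

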